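# File a sherd in the dry-keeping drum

### The arm

A 6-joint arm with a two-finger parallel gripper is mounted at the origin on a cart in front of the work surface, level with it; the furniture and walls round the work are solid. World frame = base frame: x ahead of the robot, y to its left, z up, the work surface at z = 0. Lengths are in m, angles in rad, forces in N, time in s.
With the tool pointing down it reaches from about 0.425 to 0.925 m from the base axis. Payload 12.5 kg.
Tool frame: the origin (TCP) lies at the very end of the fingers, on their centre line; the grasp point (between the pads) lies 19 mm behind it; z points along the fingers, y is the line along which they close (so a half turn about z gives the same grasp; the last joint's range is limited). The gripper opens to 85 mm and grips with 20 to 120 N. Pads are 22 mm wide; open, the fingers measure 114 mm over their backs; the gripper's body (76 mm by 85 mm) begins 54 mm behind the grasp point. The pads swing forward as they close: fully open they stand 13 mm farther back than shut.
Start: joints at [1.232, 0.491, 1.559, -0, 1.092, -0.106], TCP at [0.144, 0.608, 0.231] pointing down, gripper open.
Joint ranges: [-3.1, 3.1], [-0.84, 2.19], [0.05, 2.79], [-1.13, 4.28], [0.06, 2.93], [-2.69, 2.69]. Speed limits (rad/s): [2.22, 2.22, 2.79, 3.14, 3.14, 3.14].

### API

Orientations are given as a unit quaternion [w, x, y, z].
In Python, from cell import * gives the robot as it stands.
- The arm moves only by the tool move_arm, never from a script. Its argument "motion" is a list of rows, each a list of 7 numbers: the shift along the tool's x, y, z in units of 0.2 m (1.0 is 0.2 m), then the turn, a rotation vector about the tool's x, y, z in units of pi rad (1.0 is pi rad), then the opening, from 0 (shut) to 1 (fully open). A call has exactly 5 rows; each row is the pose to reach, as a shift and turn from the pose commanded when the call began, along the tool's axes at that moment, turning the shorter way round; what a row does not reach only later rows make up. A row lasts 1/8 s, in which the tool goes at most 62.5 mm and 10.7 degrees, less where a joint would pass 70% of its speed; a pose out of reach is approached as far as the arm can. A call with a number of a shift or a turn outside -1 to 1 is refused whole. A call with a gripper value outside its range is refused whole. The fingers move at their own pace and stop on an object; "squeeze" is the grip in N (left out, the last holds). Time passes only in rows, so rows that repeat a pose let the fingers close, or fill a call up. It gives the time, the measured TCP pose, the force, the opening and the grip force at its end, in the units of the state.
- sense(): the state, without advancing time (a new reading comes with each control period).
- camera(name): name is "scene" or "top" or "wrist"; returns the picture (480x640x3 uint8, blue, green, red); there is no depth.
- get_calibration(name): a dict with "fx", "fy", "cx", "cy" (pixels), "k1" (the pictures are not rectified: a ray, as slopes to the right and down, at radius r is drawn at 1 + k1 r^2 times it, then the intrinsics apply), "view" (4x4, takes a point from world to camera coordinates); the wrist camera has in their place "hand_eye" (4x4, takes a point from camera to tool coordinates, whose origin is the TCP and whose axes are the flange's). Camera axes: x right, y up, looking along -z (the intrinsics and any distortion apply to the point x, -y, -z); pixel columns grow to the right and rows downward; lengths in m; the calibration is good to about 2 mm. A picture is of the moment at which its call begins: read the wrist's pose just before it. get_calibration takes no time and is no camera call.
- hand_in(): hands the job in; it is judged then, once.
The state is a dict: "t": time; "q": joint angles; "dq": joint speeds; "joint_efforts": joint torques, N m; "tool_pos": TCP position; "tcp_rot": TCP orientation; "wrist_force": force on the tool from outside, world axes, zero at the start; "moment": the same for the moment, N m; "finger_gap": finger opening in m; "finger_force": force on a finger pad.
Only numpy, scipy, OpenCV 4.12 (cv2) and the standard library are available. Lean on these libraries where they do the work, as an engineer would, in place of code of your own. Each camera call takes 0.05 s, during which the arm holds its last target. There are 200 camera calls.

### The job

Put the single sherd that lies by itself on the bench, just right of and beyond the turntable, away in the leaning dry-keeping drum: turn the clear cover by its black bar until the red-edged opening stands over the bay marked by the green magnet, and lay the sherd flat on the floor of that bay, setting it down rather than dropping it. Then turn the cover back until the opening stands squarely over the white slotted desiccant cassette at the front, so that every bay is shut again. Leave the brown bottle and the dust blower where they stand.

Things in the scene. Friction and masses are not known exactly. Their poses are not given: they have to be found in the camera images.
- sherd_center (a point): centre of the loose sherd: flat brown earthenware, 86 mm (its x axis) x 52 mm (y) x 12 mm, about 40 g, lying by itself on the bench just right of and beyond the turntable, nearer the robot than the sherds by the brown cloth; the point is 6 mm above its underside, z up. Pinch it across the 52 mm
- drum: fixed white drum, 308 mm across (steel rim 354 mm), leaning 28 degrees on a grey stand. Origin: centre of its underside; z = its axis, up out of the cover; -x = down the slope to the front; +y = left seen from the front. Rim 48 mm above the underside. Five bays of 72 degrees: a white desiccant cassette with dark slots fills the front one (-x), those beside it are empty, the two at the back are full
- bay_right (a point): floor of the empty bay to the right of the cassette (72 degrees round from it), 95 mm from the drum's axis, mid-bay; axes as the drum's. The floor is 7 mm above the drum's underside; the bay runs from 27 to 149 mm radius between ribs 4 mm thick and 46 mm high
- bay_left (a point): the same for the empty bay to the left of the cassette
- cover (a joint): turn of the clear cover, rad, anticlockwise seen from above: 0 = opening over the cassette, +1.257 = over the right bay, -1.257 = over the left bay. Even friction of 0.1 N m; stays where left. The cover is a clear disc 300 mm across, its top face 54 mm above the drum's underside; its opening is a 62 degree sector from 42 to 144 mm radius with a red edge 1.5 mm proud
- knob_grip (a point): point on the drum's axis in the black bar knob that turns the cover, 24 mm above the cover's top face; the bar is 70 mm long, 16 mm thick, its top 36 mm above the cover's top face. Axes turn with the cover: x along the bar (-x towards the opening), z along the drum's axis
- green_magnet: green button magnet, 22 mm across and 7 mm high, on the drum's steel rim at 164 mm radius, beside the middle of the bay that it marks (the left or the right empty bay); origin: centre of its underside; it stays there
- yellow_magnet: the same in yellow, at the other empty bay, which must stay empty
- sherd: the loose sherd itself; origin: centre of its underside
- amber_bottle: bystander: brown solvent bottle, loose, to be left alone; origin: centre of its underside
- dust_blower: bystander: dust blower, loose, to be left alone; origin: centre of its underside

How it is judged:
On the way, in this order (a step that is already met when the one before it is completed fails the run):
1. the cover's opening stands over the bay with the green magnet (within 0.15 rad) (((y of green_magnet in the frame of drum below 0 m and value of joint cover between 1.1066 and 1.4066 rad) or (y of green_magnet in the frame of drum above 0 m and value of joint cover between -1.4066 and -1.1066 rad))), for 0.2 s.
2. the sherd lies in that bay, let go (((y of green_magnet in the frame of drum below 0 m and distance between sherd_center and bay_right below 0.068 m) or (y of green_magnet in the frame of drum above 0 m and distance between sherd_center and bay_left below 0.068 m)) and z of sherd_center in the frame of drum below 0.03 m and angle between the z axis of drum and the z axis of sherd_center, either way round below 0.4 rad and linear speed of sherd below 0.03 m/s and contact force between sherd and the fingers below 0.05 N), for 0.2 s.
3. the cover is turned back with its opening over the desiccant cassette (within 0.1 rad) (value of joint cover between -0.1 and 0.1 rad), for 0.2 s.
At the end, for the whole second after the job is handed in: The sherd lies at rest and released in the bay with the green magnet: its centre within 68 mm of the bay's point and under 30 mm above the drum's underside, its flat side within 0.4 rad of the bay's floor; the cover is at rest with its opening over the cassette (within 0.1 rad of 0) (all of step 2 and all of step 3 and velocity of joint cover between -0.05 and 0.05 rad/s); the robot touches nothing.
It fails at once if the sherd is dropped: it falls free of the fingers faster than 0.9 m/s (from some 40 mm) (linear speed of sherd above 0.9 m/s and contact force between sherd and the fingers below 0.05 N).
It fails at once if the brown bottle or the dust blower is shifted by more than 30 mm (distance of any of amber_bottle, dust_blower from where it was at the start of the episode above 0.03 m).
It also fails if it takes over 66 s, if anything falls off the work surface, if the arm or the gripper's body presses on something with over 40 N, if the wrist force passes 120 N, or if a joint passes its speed limit or range.

## Working session

There is one attempt and no reset: what is moved stays moved. The work goes in short steps, Python scripts to look and compute and a tool call to move; the robot and the scene stay as the last step left them, time stands still between calls to the robot, and variables do not carry over. Pictures are saved under pics/ and viewed, at most 10 in all, crops included, and the job is handed in when it is done.

Besides the shell and the picture viewer there is one more tool, called after "Request:" as a command line: name --pt "numbers of a row" for each row, then --argument value for the rest. move_arm: Moves the arm, as the interface text tells. Its arguments: {"type":"object","properties":{"motion":{"type":"array"},"squeeze":{"type":"number"}},"required":["motion"]}

```bash
ls; mkdir -p pics; python3 - <<'E'
from cell import *
import cv2
print(sense())
for n in("scene","top","wrist"):
    print(n,get_calibration(n))
    cv2.imwrite(f"pics/{n}0.png",camera(n))
E
```

```text
pics
{'t': 0.0, 'q': array([ 1.23238618e+00,  4.91578373e-01,  1.55948013e+00, -2.69699353e-06,
        1.09171801e+00, -1.05631164e-01]), 'dq': array([-0.00164147, -0.00019559, -0.00047217, -0.00142822, -0.00010153,
        0.00060708]), 'joint_efforts': array([ 2.98697130e-03, -6.18436217e+01, -2.61604893e+01,  6.96616098e-08,
        3.84863859e-03, -2.55202076e-05]), 'tool_pos': array([0.14409241, 0.60791207, 0.23070549]), 'tcp_rot': array([-1.29176694e-04,  1.16126252e-01,  9.93234284e-01, -5.77664167e-04]), 'wrist_force': array([-1.0191927 , -0.56706886, -0.06996404]), 'moment': array([-0.00021428,  0.0623371 ,  0.00875714]), 'finger_force': 0.0, 'finger_gap': 0.08508280449022998}
scene {'fx': 456.59484738827007, 'fy': 456.59484738827007, 'cx': 319.27941656341716, 'cy': 241.83992182650513, 'k1': -0.037257750422190684, 'view': array([[ 0.8293213 , -0.55877103,  0.00105146, -0.49744513],
       [ 0.21629504,  0.32275641,  0.92143625, -0.26237082],
       [-0.51521125, -0.76393928,  0.38852817, -0.9145789 ],
       [ 0.        ,  0.        ,  0.        ,  1.        ]])}
top {'fx':
[... 171 characters left out ...]
0131292,  0.01310315],
       [ 0.97306966,  0.08097144,  0.21582182, -0.65448266],
       [-0.21518978, -0.0165572 ,  0.97643188, -1.15731465],
       [ 0.        ,  0.        ,  0.        ,  1.        ]])}
wrist {'fx': 388.47197647606976, 'fy': 388.47197647606976, 'cx': 319.56044058172495, 'cy': 240.0471253391504, 'k1': -0.062297261728819386, 'hand_eye': array([[ 2.94327103e-04,  9.51270973e-01,  3.08356042e-01,
         7.92882942e-02],
       [ 9.99999957e-01, -2.77367536e-04, -9.88318692e-05,
        -5.17938986e-04],
       [-8.48793292e-06,  3.08356058e-01, -9.51271014e-01,
        -1.42328210e-01],
       [ 0.00000000e+00,  0.00000000e+00,  0.00000000e+00,
         1.00000000e+00]])}
```

View pics/top0.png

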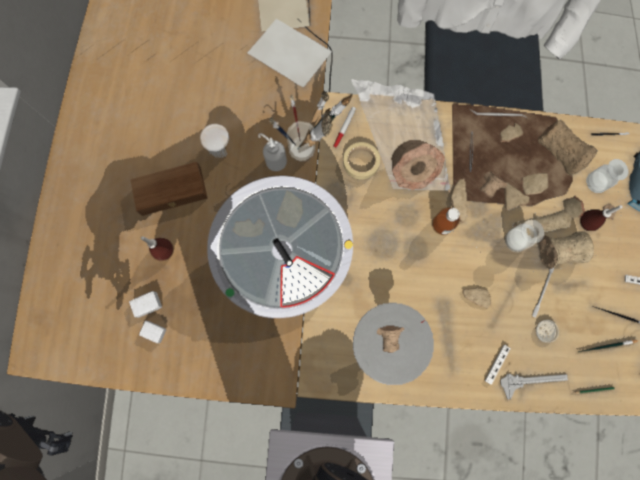

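View pics/scene0.png

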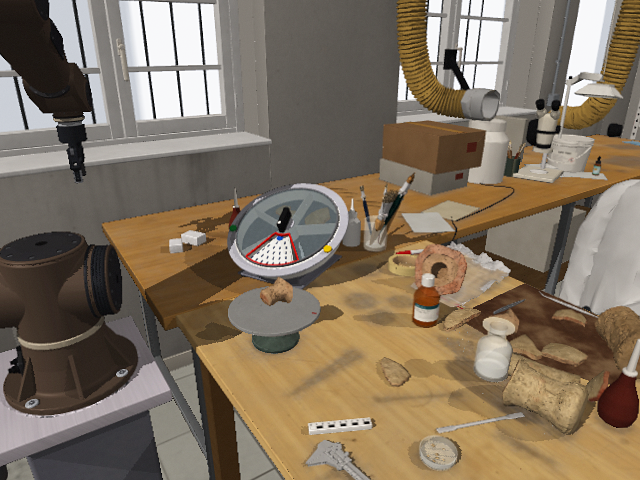

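The top view shows the drum at about (281,247) with the red opening over the white cassette at (305,282). The green magnet is at (230,293), the yellow at (348,244) and the loose sherd at (476,296). Seen from the front, green is on the left, so the cover target is -1.257. I'll enlarge both views to pick exact points.

```bash
python3 - <<'E'
import cv2,numpy as np
t=cv2.imread("pics/top0.png");s=cv2.imread("pics/scene0.png")
def crop(im,x0,y0,w,h,k): return cv2.resize(im[y0:y0+h,x0:x0+w],None,fx=k,fy=k,interpolation=cv2.INTER_CUBIC)
a=crop(t,200,168,160,160,3.75)          # 600x600
b=crop(t,455,276,50,40,4)                # 200x160
c=crop(s,370,350,50,40,4)
o=np.zeros((600,800,3),np.uint8);o[:,:600]=a;o[:160,600:]=b;o[170:330,600:]=c
cv2.imwrite("pics/z1.png",o)
cv2.imwrite("pics/z2.png",crop(s,220,170,140,115,5))
for n,im in(("top",t),("scene",s)):
    h=cv2.cvtColor(im,cv2.COLOR_BGR2HSV)
    for c,lo,hi in(("green",(50,120,40),(80,255,255)),("yellow",(22,190,150),(32,255,255)),("red",(174,150,120),(180,255,255))):
        m=cv2.inRange(h,lo,hi); k,l,st,ce=cv2.connectedComponentsWithStats(m)
        print(n,c,[(st[i].tolist(),ce[i].round(1).tolist()) for i in range(1,k) if st[i,4]>8])
E
```

```text
top green [([227, 289, 6, 7, 34], [229.5, 292.0])]
top yellow []
top red []
scene green [([230, 225, 7, 6, 35], [232.7, 227.6])]
scene yellow [([324, 245, 7, 7, 37], [326.8, 248.3])]
scene red []
```

View pics/z1.png

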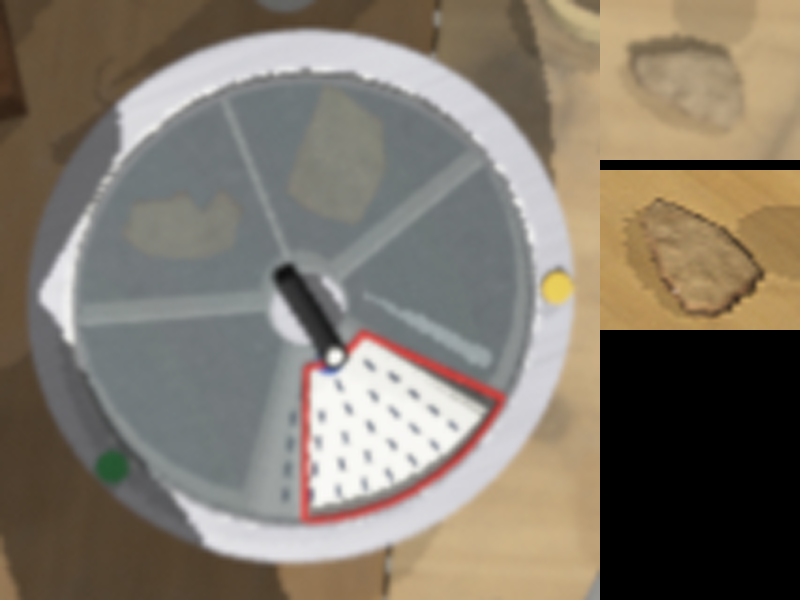

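View pics/z2.png

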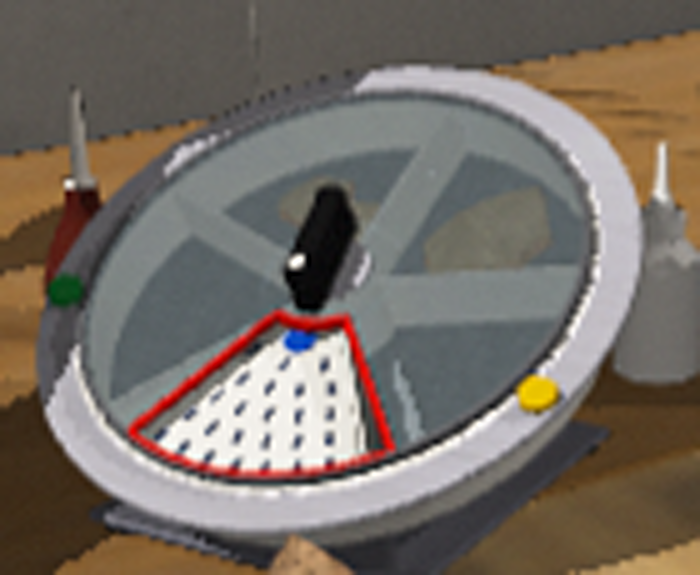

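The enlargements give clean points for the fit: the red corners, both magnets, the bar ends and the rim extremes. Next I fit the drum pose and the cover angle.

```bash
cat > h.py <<'E'
from cell import *
import numpy as np
from scipy.spatial.transform import Rotation as R
from scipy.optimize import least_squares
L=np.radians(28)
def rot(q): return R.from_quat(np.asarray(q)[[1,2,3,0]]).as_matrix()
def cam2px(c,pc):
    u=np.stack([pc[:,0],-pc[:,1]],1)/-pc[:,2:3]; u=u*(1+c["k1"]*(u**2).sum(1,keepdims=True))
    return u*[c["fx"],c["fy"]]+[c["cx"],c["cy"]]
def view(n,s=None):
    c=get_calibration(n)
    if n!="wrist": return c,np.array(c["view"])
    T=np.eye(4);T[:3,:3]=rot(s["tcp_rot"]);T[:3,3]=s["tool_pos"]
    return c,np.linalg.inv(T@np.array(c["hand_eye"]))
def proj(c,V,P): P=np.atleast_2d(P); return cam2px(c,P@V[:3,:3].T+V[:3,3])
def onplane(c,V,px,z):
    f=lambda p:(proj(c,V,[p[0],p[1],z])-px).ravel()
    Ci=np.linalg.inv(V); g=Ci[:3,3]-Ci[:3,2]*(Ci[2,3]-z)/Ci[2,2]
    return np.r_[least_squares(f,g[:2]).x,z]
def drumR(yaw): return R.from_euler("z",yaw).as_matrix()@np.array([[np.cos(L),0,-np.sin(L)],[0,1,0],[np.sin(L),0,np.cos(L)]])
def shift(s,pos,Rm):
    """units for move_arm from state s to pose"""
    R0=rot(s["tcp_rot"]); return np.r_[R0.T@(np.asarray(pos)-s["tool_pos"])/.2, R.from_matrix(R0.T@Rm).as_rotvec()/np.pi]
E
cat > fit.py <<'E'
from h import *
def pol(r,a,z): return np.array([r*np.cos(a),r*np.sin(a),z])
Z=lambda k,x0,y0,l:(np.array(l,float)+.5)/k-.5+[x0,y0]
obs={"top":Z(3.75,200,168,[(112,467),(557,288),(304,366),(362,332),(503,398),(306,521),(287,268),(335,352)]),
"scene":Z(5,220,170,[(66,291),(538,393),(279,314),(348,320),(391,452),(130,433)])}
# rim extremes: left,right,top,bottom
ext={"top":[(200+28/3.75,0),(200+574/3.75,0),(168+28/3.75,1),(168+563/3.75,1)],"scene":[(220+642/5,0),(170+66/5,1)]}
d=np.radians(72);h=np.radians(31)
def pts(p):
    X,Rm=p[:3],drumR(p[3]);c=p[4]
    D=[pol(.164,np.pi-d,.053),pol(.164,np.pi+d,.053)]+[pol(r,np.pi+c+e,.055) for r,e in((.042,-h),(.042,h),(.144,h),(.144,-h))]+[pol(.033,c,.09),pol(-.033,c,.09)]
    rim=np.array([pol(.177,a,.047) for a in np.linspace(0,2*np.pi,361)])
    return np.array(D)@Rm.T+X, rim@Rm.T+X
def res(p):
    D,rim=pts(p);o=[]
    for n in obs:
        c,V=view(n);o.append((proj(c,V,D[:len(obs[n])])-obs[n]).ravel())
        q=proj(c,V,rim);E=ext[n]
        g=([q[:,0].min(),q[:,0].max(),q[:,1].min(),q[:,1].max()] if n=="top" else [q[:,0].max(),q[:,1].min()])
        o.append(np.array(g)-[e[0] for e in E])
    return np.concatenate(o)
best=min((least_squares(res,[.6,.1,.1,y,0],loss="soft_l1") for y in(-.5,.5,1)),key=lambda r:r.cost)
print(best.x.round(4),best.cost);print(res(best.x).round(1))
np.save("drum.npy",best.x)
p=best.x;print("knob",p[:3]+drumR(p[3])@[0,0,.078],"bay_left",p[:3]+drumR(p[3])@pol(.095,np.pi-d,.007))
f=lambda P:np.r_[(proj(*view("top"),P)-[476.9,296.4]).ravel(),(proj(*view("scene"),P)-[395.7,372]).ravel()]
r=least_squares(f,[.5,-.3,0]);print("sherd",r.x,r.fun)
E
python3 fit.py
```

```text
[0.6174 0.1689 0.0971 0.4725 0.173 ] 11.503906425423407
[-0.5 -0.1 -0.5 -0.3  0.7  1.1  0.5  0.9 -1.3  0.8  0.2 -0.9 -0.5  2.9
  1.2  3.4 -0.8 -0.8  0.1 -1.3  0.7 -0.4  1.   0.1  0.   0.4  0.4 -0.
 -0.2 -0.3  1.8 -0.5  0.7  0. ]
knob [0.58484187 0.15222117 0.16595229] bay_left [0.55031998 0.2360446  0.08948092]
sherd [ 0.53779406 -0.3648203   0.00278501] [ 0.34678871 -0.46235683 -0.41695959  0.1075586 ]
```

The fit is good, with residuals of about 1 px. The cover starts at about +0.17 rad, and the sherd's height comes out at about 0 as it should. Next are the approach waypoints to the knob.

```bash
cat >> h.py <<'E'
from scipy.spatial.transform import Slerp
def pose_drum(p,r,a,z,heading):
    """TCP at cylindrical drum coords, tool z=-drum z, tool x along angle 'heading' in the drum frame"""
    D=drumR(p[3]); x=D@[np.cos(heading),np.sin(heading),0]; zt=-D[:,2]
    return p[:3]+D@[r*np.cos(a),r*np.sin(a),z], np.stack([x,np.cross(zt,x),zt],1)
def plan(s,pos,Rm,n):
    """n calls: units relative to the previous call's end"""
    R0=rot(s["tcp_rot"]);p0=s["tool_pos"];sl=Slerp([0,1],R.from_matrix([R0,Rm]));o=dict(tool_pos=p0,tcp_rot=s["tcp_rot"])
    for i in range(1,n+1):
        P=p0+(np.asarray(pos)-p0)*i/n;Q=sl(i/n)
        print(i,shift(o,P,Q.as_matrix()).round(3).tolist()); q=Q.as_quat();o=dict(tool_pos=P,tcp_rot=q[[3,0,1,2]])
E
python3 - <<'E'
from h import *
p=np.load("drum.npy");s=sense()
P,Q=pose_drum(p,0,0,.19,.173+np.pi);print(P,Q.round(2))
plan(s,P,Q,3)
E
```

```text
[0.53802279 0.12828969 0.26484242] [[-0.7  -0.58  0.42]
 [-0.55  0.81  0.21]
 [-0.46 -0.08 -0.88]]
1 [-0.823, -0.627, -0.056, -0.014, -0.052, -0.091]
2 [-0.614, -0.834, 0.029, -0.014, -0.052, -0.091]
3 [-0.345, -0.975, 0.067, -0.014, -0.052, -0.091]
```

Request:
move_arm --pt "-0.21 -0.16 -0.014 -0.0035 -0.013 -0.023 1" --pt "-0.41 -0.31 -0.03 -0.007 -0.026 -0.046 1" --pt "-0.62 -0.47 -0.04 -0.01 -0.04 -0.07 1" --pt "-0.82 -0.63 -0.056 -0.014 -0.052 -0.09 1" --pt "-0.82 -0.63 -0.056 -0.014 -0.052 -0.09 1"

```text
t: 0.78
tool_pos: [0.2758, 0.4456, 0.2428]
tcp_rot: [0.084, -0.024, 0.996, 0.012]
wrist_force: [0.6, 0.5, 0.3]
finger_gap: 0.0853
finger_force: 0.0
```

Request:
move_arm --pt "-0.15 -0.21 0.007 -0.0035 -0.013 -0.023 1" --pt "-0.31 -0.42 0.015 -0.007 -0.026 -0.046 1" --pt "-0.46 -0.63 0.02 -0.01 -0.04 -0.07 1" --pt "-0.61 -0.83 0.03 -0.014 -0.052 -0.09 1" --pt "-0.61 -0.83 0.03 -0.014 -0.052 -0.09 1"

```text
t: 1.4
tool_pos: [0.4058, 0.2865, 0.2536]
tcp_rot: [0.165, -0.164, 0.972, 0.024]
wrist_force: [-0.7, 0.8, 0.1]
finger_gap: 0.0856
finger_force: 0.0
```

Request:
move_arm --pt "-0.09 -0.24 0.016 -0.0035 -0.013 -0.023 1" --pt "-0.17 -0.49 0.03 -0.007 -0.026 -0.046 1" --pt "-0.26 -0.73 0.05 -0.01 -0.04 -0.07 1" --pt "-0.345 -0.97 0.067 -0.014 -0.052 -0.09 1" --pt "-0.345 -0.97 0.067 -0.014 -0.052 -0.09 1"

```text
t: 2.02
tool_pos: [0.5354, 0.1278, 0.2648]
tcp_rot: [0.241, -0.302, 0.922, 0.036]
wrist_force: [-0.0, 0.0, -0.9]
finger_gap: 0.0859
finger_force: 0.0
```

```bash
python3 - <<'E'
from h import *
import cv2
p=np.load("drum.npy");s=sense();print(s["t"],s["q"].round(3),s["tool_pos"])
P,Q=pose_drum(p,0,0,.19,.173+np.pi);print(shift(s,P,Q).round(3))
im=camera("wrist");cv2.imwrite("pics/w1.png",im)
c,V=view("wrist",s);D=drumR(p[3]);a=.173
for r,an,z in((.035,a,.09),(-.035,a,.09),(.164,np.pi-1.257,.053),(.164,np.pi+1.257,.053),(.042,np.pi+a-.541,.055),(.042,np.pi+a+.541,.055),(.144,np.pi+a+.541,.055),(.144,np.pi+a-.541,.055)):
    print(proj(c,V,p[:3]+D@[r*np.cos(an),r*np.sin(an),z]).round(0))
E
```

```text
2.025 [ 0.018  0.215  1.997  0.426  0.518 -2.514] [0.53541726 0.12783475 0.26475824]
[-0.011 -0.006  0.006 -0.001  0.001 -0.004]
[[319. 292.]]
[[318. 191.]]
[[536. 196.]]
[[113. 126.]]
[[348. 180.]]
[[288. 181.]]
[[205.  51.]]
[[429.  48.]]
```

View pics/w1.png

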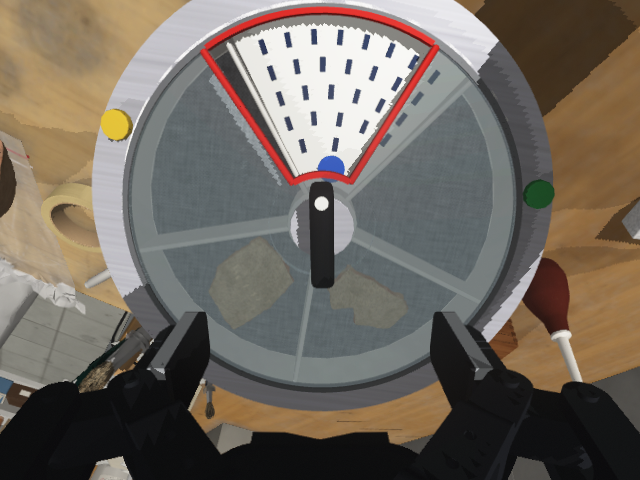

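The wrist view shows the bar at (321,183)-(321,288) and the magnets within about 3 px of prediction, so the fit holds. I'll go down on the knob and grip it.

Request:
move_arm --pt "-0.01 0 0.2 0 0 -0.004 1" --pt "-0.01 0 0.4 0 0 -0.004 1" --pt "-0.01 0 0.55 0 0 -0.004 1" --pt "-0.01 0 0.64 0 0 -0.004 1" --pt "-0.01 0 0.64 0 0 -0.004 0.8" --squeeze 30

```text
t: 2.7
tool_pos: [0.5909, 0.16, 0.1553]
tcp_rot: [0.237, -0.307, 0.921, 0.032]
wrist_force: [0.2, 0.4, -0.0]
finger_gap: 0.0699
finger_force: 0.0
```

Request:
move_arm --pt "0 0 0 0 0 0 0" --pt "0 0 0 0 0 0 0" --pt "0 0 0 0 0 0 0" --pt "0 0 0 0 0 0 0" --pt "0 0 0 0 0 0 0"

```text
t: 3.32
tool_pos: [0.5911, 0.1583, 0.157]
tcp_rot: [0.239, -0.307, 0.921, 0.031]
wrist_force: [-3.3, -2.5, 4.9]
finger_gap: 0.0154
finger_force: 30.9
```

```bash
python3 - <<'E'
from h import *
p=np.load("drum.npy");s=sense();print(s)
P,Q=pose_drum(p,0,0,.062,.173+np.pi);print(shift(s,P,Q).round(3))
E
```

```text
{'t': 3.325, 'q': array([ 0.08257668,  0.45486856,  1.98295362,  0.61407513,  0.29768483,
       -2.6845205 ]), 'dq': array([ 2.53156639e-03, -4.53847046e-04, -2.02582837e-03,  2.09948641e-03,
        4.55042934e-05, -1.46375528e-03]), 'joint_efforts': array([  0.86663425, -48.96523118, -18.83562326,   0.44164421,
        -0.99269986,   0.08532184]), 'tool_pos': array([0.59109344, 0.15832458, 0.1569974 ]), 'tcp_rot': array([ 0.23876894, -0.306654  ,  0.92084902,  0.03146105]), 'wrist_force': array([-3.27360968, -2.5093703 ,  4.89922791]), 'moment': array([-0.1179113 ,  0.36258002,  0.15298207]), 'finger_force': 30.931686758995056, 'finger_gap': 0.01542339411366404}
[ 0.018 -0.01   0.021 -0.003 -0.001 -0.   ]
```

Request:
move_arm --pt "0.008 0 -0.01 0 0 0.045 0" --pt "0.008 0 -0.01 0 0 0.09 0" --pt "0.008 0 -0.01 0 0 0.135 0" --pt "0.008 0 -0.01 0 0 0.18 0" --pt "0.008 0 -0.01 0 0 0.225 0"

```text
t: 3.95
tool_pos: [0.5914, 0.1555, 0.1572]
tcp_rot: [0.214, 0.034, 0.97, 0.111]
wrist_force: [18.4, -14.1, -16.9]
finger_gap: 0.0154
finger_force: 33.4
```

```bash
python3 - <<'E'
from h import *
p=np.load("drum.npy");s=sense();print(s["q"].round(3),s["wrist_force"],s["moment"],s["finger_gap"])
P,Q=pose_drum(p,0,0,.062,-1.257+np.pi);print(shift(s,P,Q).round(3))
E
```

```text
[ 0.079  0.454  1.985  0.616  0.294 -1.977] [ 18.36000324 -14.0646825  -16.93992934] [-2.0482807  -1.05853112 -1.05920472] 0.015358595859120182
[ 0.01  -0.005  0.024 -0.003  0.003  0.228]
```

```bash
python3 - <<'E'
from h import *
s=sense();print(rot(s["tcp_rot"]).T@s["wrist_force"],rot(s["tcp_rot"]).T@s["moment"])
E
```

```text
[-11.31504715 -17.24482918  19.91109724] [ 2.16677286 -1.3122197  -0.14502217]
```

Request:
move_arm --pt "-0.004 -0.008 0.008 0 0 0.045 0" --pt "-0.004 -0.01 0.008 0 0 0.09 0" --pt "-0.004 -0.01 0.008 0 0 0.135 0" --pt "-0.004 -0.01 0.008 0 0 0.18 0" --pt "-0.004 -0.01 0.008 0 0 0.228 0"

```text
t: 4.58
tool_pos: [0.5906, 0.1531, 0.156]
tcp_rot: [0.161, 0.372, 0.896, 0.179]
wrist_force: [-5.7, -23.5, 1.9]
finger_gap: 0.0152
finger_force: 36.5
```

```bash
python3 - <<'E'
from h import *
p=np.load("drum.npy");s=sense();print(s["q"].round(3),rot(s["tcp_rot"]).T@s["wrist_force"],s["finger_gap"])
P,Q=pose_drum(p,0,0,.062,-1.257+np.pi);print(shift(s,P,Q).round(3))
E
```

```text
[ 0.074  0.455  1.988  0.623  0.295 -1.273] [-13.54179472 -18.13608096  -8.80016318] 0.01522937448692043
[ 0.009  0.002  0.023 -0.002  0.004  0.   ]
```

Request:
move_arm --pt "0 0 0 0 0 0 0" --pt "0 0 0 0 0 0 1" --pt "0 0 0 0 0 0 1" --pt "0 0 0 0 0 0 1" --pt "0 0 -0.25 0 0 0 1"

```text
t: 5.2
tool_pos: [0.5689, 0.1457, 0.1975]
tcp_rot: [0.157, 0.369, 0.898, 0.178]
wrist_force: [0.1, -0.2, 1.0]
finger_gap: 0.085
finger_force: 0.0
```

Request:
move_arm --pt "0 0 -0.2 0 0 0 1" --pt "0 0 -0.4 0 0 0 1" --pt "0 0 -0.6 0 0 0 1" --pt "0 0 -0.6 0 0 0 1" --pt "0 0 -0.6 0 0 0 1"

```text
t: 5.82
tool_pos: [0.519, 0.121, 0.3055]
tcp_rot: [0.16, 0.369, 0.898, 0.179]
wrist_force: [0.2, -0.6, 0.1]
finger_gap: 0.0855
finger_force: 0.0
```

```bash
cat > cov.py <<'E'
from h import *
import sys,cv2
# refit drum pose and cover from a wrist picture: print prediction overlay
p=np.load("drum.npy");s=sense();im=camera("wrist");a=float(sys.argv[1])
print(s["t"],s["q"].round(3),s["tool_pos"])
c,V=view("wrist",s);D=drumR(p[3])
for r,an,z in((.035,a,.09),(-.035,a,.09),(.164,np.pi-1.257,.053),(.164,np.pi+1.257,.053),(.042,np.pi+a-.541,.055),(.042,np.pi+a+.541,.055),(.144,np.pi+a+.541,.055),(.144,np.pi+a-.541,.055)):
    q=proj(c,V,p[:3]+D@[r*np.cos(an),r*np.sin(an),z])[0].round().astype(int);print(q.tolist(),end=" ");cv2.drawMarker(im,tuple(map(int,q)),(255,0,255),0,8,1)
cv2.imwrite("pics/"+sys.argv[2],im)
E
python3 cov.py -1.257 w2.png
```

```text
5.825 [ 0.007  0.138  1.967  0.353  0.622 -1.029] [0.51904339 0.12104654 0.30553701]
[319, 265] [319, 178] [321, -2] [220, 343] [346, 170] [293, 169] [224, 56] [417, 57]
```

View pics/w2.png

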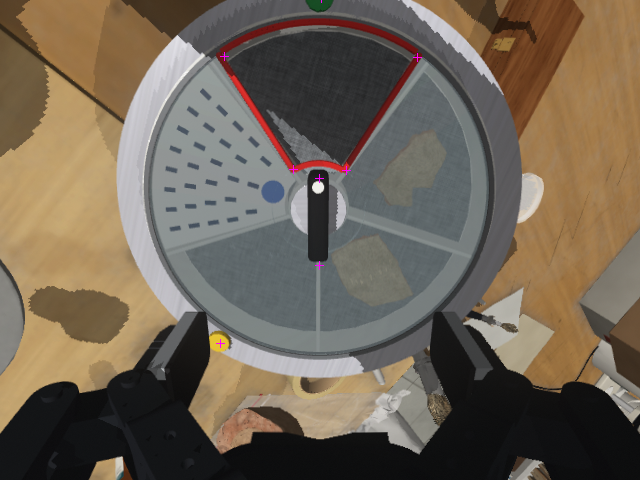

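The cover is at -1.257, with every predicted mark within about 1 px. Next I go over the sherd with the tool pointing down.

```bash
python3 - <<'E'
from h import *
s=sense();R0=rot(s["tcp_rot"]);print(np.arctan2(R0[1,0],R0[0,0]))
def down(h): x=np.array([np.cos(h),np.sin(h),0]);z=np.array([0,0,-1.]);return np.stack([x,np.cross(z,x),z],1)
# long axis estimate from picture corners
for n,a,b in(("top",(455+30/4,276+42/4),(455+143/4,276+118/4)),("scene",(370+55/4,350+30/4),(370+118/4,350+140/4))):
    A,B=[onplane(*view(n),q,.01) for q in(a,b)];print(n,A,B,np.arctan2(*(B-A)[1::-1]))
h=2.0
plan(s,[.538,-.365,.2],down(h),3)
E
```

```text
2.3254118343069665
top [ 0.55926268 -0.32162678  0.01      ] [ 0.51404534 -0.39996782  0.01      ] -2.094271789110123
scene [ 0.54341424 -0.32298144  0.01      ] [ 0.51195859 -0.40396548  0.01      ] -1.9412783865150895
1 [-0.578, -0.595, 0.002, 0.051, 0.008, 0.038]
2 [-0.645, -0.516, 0.076, 0.051, 0.008, 0.038]
3 [-0.703, -0.42, 0.135, 0.051, 0.008, 0.038]
```

```bash
cat >> h.py <<'E'
def down(h): x=np.array([np.cos(h),np.sin(h),0]);z=np.array([0,0,-1.]);return np.stack([x,np.cross(z,x),z],1)
E
python3 -c "
from h import *
plan(sense(),[.538,-.365,.17],down(1.1),3)"
```

```text
1 [-0.57, -0.617, 0.047, 0.053, -0.016, 0.131]
2 [-0.761, -0.321, 0.159, 0.053, -0.016, 0.131]
3 [-0.81, 0.04, 0.223, 0.053, -0.016, 0.131]
```

Request:
move_arm --pt "-0.15 -0.16 0.012 0.013 -0.004 0.033 1" --pt "-0.29 -0.31 0.024 0.026 -0.008 0.066 1" --pt "-0.43 -0.46 0.035 0.04 -0.012 0.1 1" --pt "-0.57 -0.617 0.047 0.053 -0.016 0.13 1" --pt "-0.57 -0.617 0.047 0.053 -0.016 0.13 1"

```text
t: 6.5
tool_pos: [0.5257, -0.0427, 0.2588]
tcp_rot: [0.11, 0.561, 0.811, 0.123]
wrist_force: [0.6, 0.5, -0.4]
finger_gap: 0.0849
finger_force: 0.0
```

Request:
move_arm --pt "-0.19 -0.08 0.04 0.013 -0.004 0.033 1" --pt "-0.38 -0.16 0.08 0.026 -0.008 0.066 1" --pt "-0.57 -0.24 0.12 0.04 -0.012 0.1 1" --pt "-0.76 -0.32 0.16 0.053 -0.016 0.13 1" --pt "-0.76 -0.32 0.16 0.053 -0.016 0.13 1"

```text
t: 7.12
tool_pos: [0.5327, -0.2038, 0.2144]
tcp_rot: [0.056, 0.723, 0.686, 0.062]
wrist_force: [-0.4, 0.1, 0.7]
finger_gap: 0.0852
finger_force: 0.0
```

Request:
move_arm --pt "-0.2 0.01 0.056 0.013 -0.004 0.033 1" --pt "-0.41 0.02 0.11 0.026 -0.008 0.066 1" --pt "-0.61 0.03 0.17 0.04 -0.012 0.1 1" --pt "-0.81 0.04 0.22 0.053 -0.016 0.13 1" --pt "-0.81 0.04 0.22 0.053 -0.016 0.13 1"

```text
t: 7.75
tool_pos: [0.5399, -0.3654, 0.1705]
tcp_rot: [-0.0, 0.85, 0.527, -0.002]
wrist_force: [-0.0, 1.7, -0.5]
finger_gap: 0.0853
finger_force: 0.0
```

```bash
python3 - <<'E'
from h import *
import cv2,pickle
s=sense();im=camera("wrist");cv2.imwrite("pics/w3.png",im);pickle.dump(s,open("s3.pkl","wb"))
print(s["q"].round(3),s["tool_pos"],shift(s,[.538,-.365,.17],down(1.1)).round(3))
E
```

```text
[-0.695  0.59   1.552 -0.005  1.001 -0.231] [ 0.53988737 -0.36542185  0.17051046] [-0.002 -0.009  0.003 -0.001  0.001  0.003]
```

View pics/w3.png

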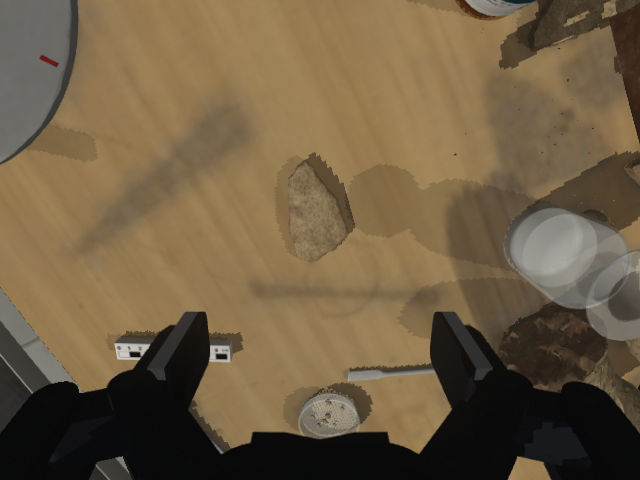

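The sherd's outline runs (308,155), (340,190), (353,218), (345,235), (315,262), (291,250), (289,180).

```bash
python3 - <<'E'
from h import *
import cv2,pickle
s=pickle.load(open("s3.pkl","rb"));c,V=view("wrist",s)
P=np.array([onplane(c,V,q,.01) for q in[(308,155),(322,163),(340,190),(353,218),(345,235),(315,262),(291,250),(289,180)]])
r=cv2.minAreaRect((P[:,:2]*1000).astype(np.float32));print(r)
d=R.from_matrix(rot(s["tcp_rot"]))
T=(P-s["tool_pos"])@rot(s["tcp_rot"])*1000;print(T.round(1)[:, :2].tolist())
E
```

```text
((542.8746337890625, -361.872314453125), (87.9518051147461, 50.66344451904297), 63.83789825439453)
[[49.0, -9.0], [42.9, 1.8], [21.8, 16.0], [-1.0, 26.8], [-15.3, 20.7], [-39.0, -3.9], [-28.3, -23.7], [29.7, -24.0]]
```

The measured outline is 88 x 51 mm against 86 x 52 given, and the tool is already lined up with it. I'll descend and pinch.

Request:
move_arm --pt "0.012 0.007 0.25 0 0 0 1" --pt "0.012 0.007 0.5 0 0 0 1" --pt "0.012 0.007 0.7 0 0 0 1" --pt "0.012 0.007 0.8 0 0 0 1" --pt "0.012 0.007 0.84 0 0 0 1" --squeeze 25

```text
t: 8.43
tool_pos: [0.5418, -0.3631, 0.0041]
tcp_rot: [0.001, 0.85, 0.527, -0.002]
wrist_force: [-0.4, -0.5, 1.0]
finger_gap: 0.0856
finger_force: 0.0
```

Request:
move_arm --pt "0 0 0 0 0 0 0.8" --pt "0 0 0 0 0 0 0.5" --pt "0 0 0 0 0 0 0.3" --pt "0 0 0 0 0 0 0.3" --pt "0 0 0 0 0 0 0.3"

```text
t: 9.05
tool_pos: [0.5404, -0.3636, 0.0068]
tcp_rot: [0.0, 0.85, 0.527, -0.002]
wrist_force: [-11.4, 6.4, 19.8]
finger_gap: 0.0401
finger_force: 24.2
```

```bash
python3 - <<'E'
from h import *
import cv2
s=sense();im=camera("wrist");print(s["finger_gap"],s["finger_force"],s["wrist_force"])
print(proj(*view("wrist",s),s["tool_pos"]))
cv2.imwrite("pics/w4.png",im)
E
```

```text
0.040101716839241276 24.191132817941252 [-11.35991525   6.41701318  19.84757145]
[[319.84299974 314.76489245]]
```

View pics/w4.png

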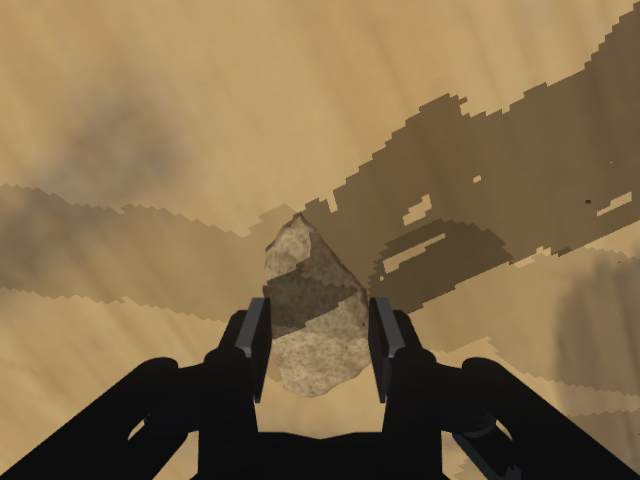

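The picture shows the pads flat against both sides of the sherd, at columns 268 and 370, with the apex at (297,213) and the lower end at (313,397). I'll lift it straight up.

Request:
move_arm --pt "0 0 -0.05 0 0 0 0.3" --pt "0 0 -0.25 0 0 0 0.3" --pt "0 0 -0.5 0 0 0 0.3" --pt "0 0 -0.75 0 0 0 0.3" --pt "0 0 -1.0 0 0 0 0.3" --squeeze 35

```text
t: 9.72
tool_pos: [0.5419, -0.3633, 0.2069]
tcp_rot: [0.002, 0.85, 0.527, -0.002]
wrist_force: [0.3, 0.2, -0.4]
finger_gap: 0.0256
finger_force: 0.0
```

```bash
python3 - <<'E'
from h import *
import cv2
s=sense();im=camera("wrist");cv2.imwrite("pics/w5.png",im)
print(s["t"],s["finger_gap"],s["finger_force"],s["tool_pos"])
# sherd outline at grip time, tool coords (state then: TCP z .0068)
s4=dict(tool_pos=np.array([.5404,-.3636,.0068]),tcp_rot=np.array([0,.85,.527,-.002])/np.linalg.norm([.85,.527,.002]))
c,V=view("wrist",s4)
P=np.array([onplane(c,V,q,.011) for q in[(297,213),(266,248),(271,330),(284,388),(313,397),(345,383),(370,345),(366,292)]])
T=(P-s4["tool_pos"])@rot(s4["tcp_rot"])*1000;print(T[:,:2].round(1).tolist())
r=cv2.minAreaRect(T[:,:2].astype(np.float32));print(r)
# is image patch around the sherd unchanged?
a=cv2.imread("pics/w4.png");print(np.abs(a[320:390,290:350].astype(int)-im[320:390,290:350]).mean(), im[320:390,290:350].mean((0,1)),a[320:390,290:350].mean((0,1)))
p=np.load("drum.npy")
P,Q=pose_drum(p,.096,np.pi-1.257,.15,-1.257+np.pi);print(P);plan(s,[.50,-.06,.30],Q,2)
E
```

```text
9.725 0.025556546914435423 0.0 [ 0.54187451 -0.36330553  0.20692218]
[[44.1, -8.4], [30.6, -20.3], [-4.7, -19.8], [-33.5, -15.5], [-38.2, -3.0], [-30.8, 10.8], [-11.8, 20.7], [12.4, 18.0]]
((3.4753265380859375, -0.8597164154052734), (39.5098991394043, 82.43810272216797), 83.79096984863281)
19.888015873015874 [ 94.93071429 128.92809524 150.06428571] [ 94.5902381  129.14714286 151.54547619]
[0.4898874  0.20623479 0.21561291]
1 [0.631, -0.431, -0.236, -0.079, 0.026, -0.194]
2 [0.765, 0.071, -0.223, -0.079, 0.026, -0.194]
```

The grip slipped. With the fingers half open the pads sit further back, so they caught only the top edge. I'll look again, then grip lower.

View pics/w5.png

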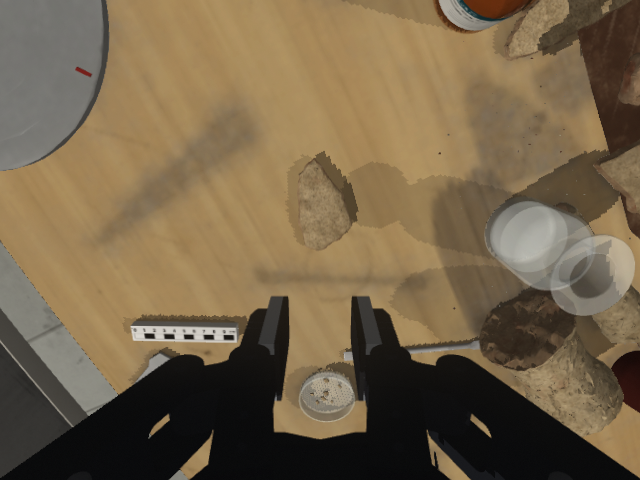

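It lies flat at about (327,201), turned only slightly. I'll work out the pose again.

```bash
python3 - <<'E'
from h import *
import cv2
s=sense();c,V=view("wrist",s)
px=[(318,152),(300,166),(298,205),(304,240),(317,250),(345,235),(357,212),(340,178)]
for z in(.006,.012):
    P=np.array([onplane(c,V,q,z) for q in px]);T=(P-s["tool_pos"])@rot(s["tcp_rot"])*1000
    print(T[:,:2].round(1).tolist(),cv2.minAreaRect(T[:,:2].astype(np.float32)))
# refine with grabCut
im=cv2.imread("pics/w5.png");m=np.full(im.shape[:2],cv2.GC_BGD,np.uint8)
poly=np.array(px);k=np.zeros_like(m);cv2.fillPoly(k,[poly],1)
m[cv2.dilate(k,np.ones((13,13)))>0]=cv2.GC_PR_BGD;m[k>0]=cv2.GC_PR_FGD;m[cv2.erode(k,np.ones((11,11)))>0]=cv2.GC_FGD
cv2.grabCut(im,m,None,np.zeros((1,65)),np.zeros((1,65)),5,cv2.GC_INIT_WITH_MASK)
g=((m==1)|(m==3)).astype(np.uint8);cn=max(cv2.findContours(g,0,1)[0],key=cv2.contourArea)[:,0].astype(float)
P=np.array([onplane(c,V,q,.008) for q in cn[::3]]);T=(P-s["tool_pos"])@rot(s["tcp_rot"])*1000
print("gc",T[:,:2].min(0),T[:,:2].max(0),cv2.minAreaRect(T[:,:2].astype(np.float32)),T[:,:2].mean(0))
E
```

```text
[[47.0, -1.5], [34.7, -17.6], [-1.0, -19.9], [-35.0, -14.8], [-45.1, -2.5], [-30.1, 24.0], [-7.8, 34.7], [23.9, 18.4]] ((1.123321533203125, -1.6488571166992188), (56.46097946166992, 81.38097381591797), 62.73756408691406)
[[47.5, -1.4], [35.4, -17.3], [0.4, -19.6], [-33.0, -14.6], [-43.0, -2.5], [-28.3, 23.6], [-6.3, 34.1], [24.8, 18.1]] ((2.4492263793945312, -1.6236953735351562), (55.492366790771484, 79.98487091064453), 62.737552642822266)
gc [-44.38317602 -19.74426433] [48.04198361 34.37312366] ((2.8292388916015625, 6.163402557373047), (53.5386848449707, 90.23666381835938), 80.43241119384766) [3.13302792 4.75390565]
```

```bash
python3 - <<'E'
from h import *
import cv2,pickle
def rect(im,s,c0,h):   # 2 px/mm patch in axes at heading h, centre c0: cols=x', rows=y'
    c,V=view("wrist",s);Rm=down(h);g=(np.arange(200)-99.5)/2000
    X,Y=np.meshgrid(g,g);P=np.r_[c0,.010]+X[...,None]*Rm[:,0]+Y[...,None]*Rm[:,1]
    q=proj(c,V,P.reshape(-1,3)).astype(np.float32).reshape(200,200,2)
    return cv2.remap(cv2.cvtColor(im,cv2.COLOR_BGR2GRAY),q,None,cv2.INTER_CUBIC)
s3=pickle.load(open("s3.pkl","rb"));s5=sense();c0=np.array([.5429,-.3619]);h=1.114
A=rect(cv2.imread("pics/w3.png"),s3,c0,h);B=rect(cv2.imread("pics/w5.png"),s5,c0,h)
# mask: box
M=np.zeros_like(A);M[48:152,14:186]=255
best=None
for a in(-10,-5,0,5,10):
    W=cv2.getRotationMatrix2D((99.5,99.5),a,1).astype(np.float32)
    try: cc,W=cv2.findTransformECC(A,B,W,cv2.MOTION_EUCLIDEAN,(3,300,1e-6),M,5)
    except cv2.error: continue
    print(a,round(cc,4),np.degrees(np.arctan2(W[1,0],W[0,0])).round(2),((W@[99.5,99.5,1])-99.5)/2)
    if best is None or cc>best[0]: best=(cc,W)
cc,W=best;d=((W@[99.5,99.5,1])-99.5)/2000;th=np.arctan2(W[1,0],W[0,0]);Rm=down(h)
cw=c0+(d[0]*Rm[:,0]+d[1]*Rm[:,1])[:2];hn=h-th
print("centre",cw,"heading",hn);print(shift(s5,np.r_[cw,-.003],down(hn)).round(3))
E
```

```text
-10 0.9416 -0.01 [-2.42951412 11.36981172]
-5 0.9416 -0.01 [-2.42940857 11.37021901]
0 0.9416 -0.01 [-2.42965912 11.36882471]
5 0.9416 -0.01 [-2.4294944  11.36948015]
10 0.9416 -0.01 [-2.42780814 11.37196168]
centre [ 0.55203515 -0.36909478] heading 1.1142349
[ 0.006  0.037  1.085  0.003  0.002 -0.002]
```

```bash
python3 - <<'E'
from h import *
import cv2,pickle
def rect(im,s,c0,h):
    c,V=view("wrist",s);Rm=down(h);g=(np.arange(200)-99.5)/1667
    X,Y=np.meshgrid(g,g);P=np.r_[c0,.010]+X[...,None]*Rm[:,0]+Y[...,None]*Rm[:,1]
    return cv2.remap(im,proj(c,V,P.reshape(-1,3)).astype(np.float32).reshape(200,200,2),None,cv2.INTER_CUBIC)
s3=pickle.load(open("s3.pkl","rb"));s5=sense();c0=np.array([.5429,-.3619])
A=rect(cv2.imread("pics/w3.png"),s3,c0,1.114);B=rect(cv2.imread("pics/w5.png"),s5,c0,1.114)
o=np.vstack([np.hstack([A,B]),np.hstack([cv2.addWeighted(A,.5,B,.5,0),cv2.absdiff(A,B)*2])])
for i in range(2):
  for j in range(2):
    for k in range(-50,51,10):
        cv2.line(o,(int(200*j+100+k*1.667),200*i+195),(int(200*j+100+k*1.667),200*i+199),(0,0,255));cv2.line(o,(200*j,int(200*i+100+k*1.667)),(200*j+4,int(200*i+100+k*1.667)),(0,0,255))
cv2.imwrite("pics/r.png",cv2.resize(o,None,fx=1.5,fy=1.5,interpolation=cv2.INTER_CUBIC))
E
```

```text
(no output)
```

View pics/r.png

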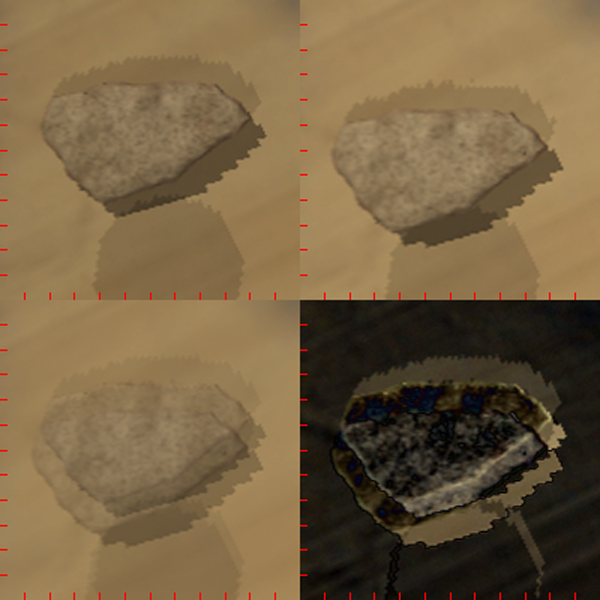

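The two patches show the sherd simply moved by (-2.4, +11.4) mm without turning. It is a wedge: the flat side faces a corner about 17 mm behind its centre, so I had been pinching on a slope. I'll pinch flat side against corner, and lower.

```bash
python3 - <<'E'
from h import *
s=sense();h=1.114;Rm=down(h)
P=np.r_[.5429,-.3619,0]+Rm@[-.0194,.0084,0];P[2]=.03;print(P,shift(s,P,Rm).round(4))
E
```

```text
[ 0.54188189 -0.38301595  0.03      ] [-0.0803  0.0245  0.9206  0.0031  0.0021 -0.0015]
```

Request:
move_arm --pt "-0.08 0.0245 0.25 0.003 0.002 0 0.74" --pt "-0.08 0.0245 0.5 0.003 0.002 0 0.74" --pt "-0.08 0.0245 0.75 0.003 0.002 0 0.74" --pt "-0.08 0.0245 0.92 0.003 0.002 0 0.74" --pt "-0.08 0.0245 0.92 0.003 0.002 0 0.74" --squeeze 40

```text
t: 10.4
tool_pos: [0.538, -0.3798, 0.0185]
tcp_rot: [-0.007, 0.85, 0.527, -0.002]
wrist_force: [0.8, -0.1, -0.2]
finger_gap: 0.0632
finger_force: 0.0
```

Request:
move_arm --pt "0 0 0.07 0 0 0 0.74" --pt "0 0 0.13 0 0 0 0.74" --pt "0 0 0.145 0 0 0 0.74" --pt "0 0 0.155 0 0 0 0.74" --pt "0 0 0.155 0 0 0 0.74"

```text
t: 11.02
tool_pos: [0.5394, -0.3809, -0.006]
tcp_rot: [-0.003, 0.85, 0.527, -0.001]
wrist_force: [-11.8, 8.3, 39.0]
finger_gap: 0.0631
finger_force: 19.7
```

Request:
move_arm --pt "0 0 0 0 0 0 0.6" --pt "0 0 0 0 0 0 0.4" --pt "0 0 0 0 0 0 0.3" --pt "0 0 0 0 0 0 0.3" --pt "0 0 0 0 0 0 0.3"

```text
t: 11.65
tool_pos: [0.5434, -0.3835, -0.0027]
tcp_rot: [0.003, 0.85, 0.527, 0.001]
wrist_force: [3.7, 3.6, 55.1]
finger_gap: 0.0472
finger_force: 61.8
```

Gap 47 mm at the corner, as expected. I'll ease the bench pressure and lift.

Request:
move_arm --pt "0 0 -0.02 0 0 0 0.3" --pt "0 0 -0.03 0 0 0 0.3" --pt "0 0 -0.06 0 0 0 0.3" --pt "0 0 -0.1 0 0 0 0.3" --pt "0 0 -0.15 0 0 0 0.3"

```text
t: 12.28
tool_pos: [0.5385, -0.3803, 0.0196]
tcp_rot: [-0.005, 0.85, 0.527, -0.002]
wrist_force: [-0.0, 0.2, -0.7]
finger_gap: 0.0466
finger_force: 41.2
```

Request:
move_arm --pt "0 0 -0.25 0 0 0 0.3" --pt "0 0 -0.5 0 0 0 0.3" --pt "0 0 -0.75 0 0 0 0.3" --pt "0 0 -1.0 0 0 0 0.3" --pt "0 0 -1.0 0 0 0 0.3"

```text
t: 12.9
tool_pos: [0.5413, -0.3824, 0.224]
tcp_rot: [-0.001, 0.85, 0.527, -0.001]
wrist_force: [-0.3, 0.4, 0.0]
finger_gap: 0.0467
finger_force: 41.4
```

```bash
python3 - <<'E'
from h import *
import cv2,pickle
s=sense();im=camera("wrist");cv2.imwrite("pics/w6.png",im)
print(s["t"],s["finger_gap"],s["finger_force"],s["tool_pos"],s["q"].round(2))
g=(np.arange(200)-99.5)/2000;X,Y=np.meshgrid(g,g)
def rect(im,s,O,Rm):
    c,V=view("wrist",s);P=O+X[...,None]*Rm[:,0]+Y[...,None]*Rm[:,1]
    return cv2.remap(cv2.cvtColor(im,cv2.COLOR_BGR2GRAY),proj(c,V,P.reshape(-1,3)).astype(np.float32).reshape(200,200,2),None,cv2.INTER_CUBIC)
A=rect(cv2.imread("pics/w3.png"),pickle.load(open("s3.pkl","rb")),np.array([.5429,-.3619,.01]),down(1.114))
hull=np.array([(-39,-22),(-30,-25),(-16,-27),(26,-27),(36,-17),(40,-11),(-18,21),(-24,17),(-36,2),(-43,-9)])
M=np.zeros_like(A);cv2.fillPoly(M,[(hull*2+99.5).astype(int)],255);M[110:]=0;M[:, :105]=0 # visible, fingerless part
M2=np.zeros_like(A);cv2.fillPoly(M2,[(hull*2+99.5).astype(int)],255)
Rt=rot(s["tcp_rot"])
for zt in(-.012,-.009,-.006):
    B=rect(im,s,s["tool_pos"]+Rt@[.0170,.003,zt],Rt)
    for m,n in((M,"front"),(M2,"all")):
      for a in(-8,0,8):
        W=cv2.getRotationMatrix2D((99.5,99.5),a,1).astype(np.float32)
        try: cc,W=cv2.findTransformECC(A,B,W,cv2.MOTION_EUCLIDEAN,(3,300,1e-6),m,5);print(zt,n,a,round(cc,3),np.degrees(np.arctan2(W[1,0],W[0,0])).round(1),(((W@[99.5,99.5,1])-99.5)/2).round(1))
        except cv2.error: pass
p=np.load("drum.npy")
P,Q=pose_drum(p,.083,np.pi-1.257,.15,-1.257+np.pi);print(P);plan(s,[.50,-.06,.29],Q,2)
E
```

```text
12.9 0.04668116848342503 41.428138660266995 [ 0.54126126 -0.38243204  0.22402452] [-0.71  0.55  1.47 -0.    1.13 -0.25]
[0.49867005 0.19683712 0.21749677]
1 [0.676, -0.452, -0.163, -0.079, 0.025, -0.194]
2 [0.813, 0.062, -0.153, -0.079, 0.025, -0.194]
```

The grip holds at 41 N with the gap unchanged. Next I carry it over to the bay.

Request:
move_arm --pt "0.135 -0.09 -0.033 -0.016 0.005 -0.039 0.3" --pt "0.27 -0.18 -0.065 -0.032 0.01 -0.078 0.3" --pt "0.4 -0.27 -0.1 -0.048 0.015 -0.116 0.3" --pt "0.54 -0.36 -0.13 -0.064 0.02 -0.155 0.3" --pt "0.676 -0.452 -0.163 -0.079 0.025 -0.194 0.3"

```text
t: 13.58
tool_pos: [0.5191, -0.2192, 0.252]
tcp_rot: [0.078, 0.646, 0.754, 0.097]
wrist_force: [0.7, -0.1, 0.5]
finger_gap: 0.0465
finger_force: 41.4
```

Request:
move_arm --pt "0.16 0.012 -0.03 -0.016 0.005 -0.039 0.3" --pt "0.325 0.025 -0.06 -0.032 0.01 -0.078 0.3" --pt "0.49 0.037 -0.09 -0.048 0.015 -0.116 0.3" --pt "0.65 0.05 -0.12 -0.064 0.02 -0.155 0.3" --pt "0.813 0.062 -0.153 -0.079 0.025 -0.194 0.3"

```text
t: 14.2
tool_pos: [0.499, -0.0583, 0.286]
tcp_rot: [0.152, 0.372, 0.897, 0.185]
wrist_force: [-0.3, -0.4, -0.2]
finger_gap: 0.0467
finger_force: 41.4
```

```bash
python3 - <<'E'
from h import *
p=np.load("drum.npy");s=sense();print(s["t"],s["finger_gap"],s["finger_force"],s["tool_pos"],s["q"].round(2))
P,Q=pose_drum(p,.083,np.pi-1.257,.15,-1.257+np.pi);plan(s,P,Q,2)
E
```

```text
14.2 0.046721434309002684 41.44936894532293 [ 0.49895305 -0.05826089  0.28603587] [-0.44  0.15  2.01  0.57  0.76 -1.6 ]
1 [0.485, 0.341, 0.291, -0.0, -0.002, -0.001]
2 [0.486, 0.342, 0.289, -0.0, -0.002, -0.001]
```

Request:
move_arm --pt "0.16 0.11 0.1 0 0 0 0.3" --pt "0.32 0.23 0.19 0 0 0 0.3" --pt "0.485 0.341 0.29 0 0 0 0.3" --pt "0.65 0.455 0.39 0 -0.002 0 0.3" --pt "0.8 0.57 0.48 0 -0.003 0 0.3"

```text
t: 14.82
tool_pos: [0.5003, 0.1533, 0.2295]
tcp_rot: [0.156, 0.374, 0.896, 0.182]
wrist_force: [-0.1, 0.1, -0.6]
finger_gap: 0.0466
finger_force: 41.5
```

```bash
python3 - <<'E'
from h import *
p=np.load("drum.npy");s=sense();print(s["t"],s["finger_gap"],s["finger_force"],s["tool_pos"],s["q"].round(2))
P,Q=pose_drum(p,.083,np.pi-1.257,.10,-1.257+np.pi);print(shift(s,P,Q).round(3))
E
```

```text
14.825 0.04657829911958504 41.45372897386551 [0.50028984 0.15325563 0.22951279] [ 0.08  0.23  2.1   0.46  0.4  -1.09]
[ 0.173  0.112  0.346 -0.001  0.    -0.002]
```

Request:
move_arm --pt "0.17 0.112 0.05 0 0 0 0.3" --pt "0.17 0.112 0.15 0 0 0 0.3" --pt "0.17 0.112 0.3 0 0 0 0.3" --pt "0.17 0.112 0.34 0 0 0 0.3" --pt "0.17 0.112 0.34 0 0 0 0.3"

```text
t: 15.45
tool_pos: [0.5201, 0.2053, 0.1753]
tcp_rot: [0.156, 0.374, 0.896, 0.182]
wrist_force: [0.0, 0.2, 0.0]
finger_gap: 0.0467
finger_force: 41.5
```

```bash
python3 - <<'E'
from h import *
import cv2
p=np.load("drum.npy");s=sense();print(s["t"],s["finger_gap"],s["finger_force"],s["tool_pos"],s["q"].round(2))
P,Q=pose_drum(p,.083,np.pi-1.257,.10,-1.257+np.pi);print(shift(s,P,Q).round(3))
im=camera("wrist");cv2.imwrite("pics/w7.png",im)
c,V=view("wrist",s);D=drumR(p[3]);a=-1.257
hsv=cv2.cvtColor(im,cv2.COLOR_BGR2HSV);m=cv2.inRange(hsv,(0,190,90),(8,255,255))|cv2.inRange(hsv,(172,190,90),(180,255,255))
y,x=np.nonzero(m);print(len(x),x.min(),x.max(),y.min(),y.max())
for r,e in((.042,-.541),(.042,.541),(.144,.541),(.144,-.541),(.09,.541),(.09,-.541)):
    print(proj(c,V,p[:3]+D@[r*np.cos(np.pi+a+e),r*np.sin(np.pi+a+e),.055]).round().tolist(),end=" ")
for row in range(60,300,20):
    xs=np.nonzero(m[row])[0]; print(row,xs.min() if len(xs) else None,xs.max() if len(xs) else None,end="; ")
E
```

```text
15.45 0.04665398854215028 41.458653369918466 [0.52013402 0.20534375 0.17530541] [ 0.2   0.36  2.09  0.51  0.25 -1.05]
[ 0.011  0.001  0.01  -0.001  0.    -0.002]
3875 160 477 138 298
[[360.0, 345.0]] [[284.0, 345.0]] [[172.0, 193.0]] [[470.0, 191.0]] [[234.0, 278.0]] [[409.0, 277.0]] 60 None None; 80 None None; 100 None None; 120 None None; 140 283 358; 160 210 431; 180 171 470; 200 166 469; 220 182 454; 240 197 439; 260 212 424; 280 228 409;
```

```bash
python3 - <<'E'
from h import *
import cv2
s=sense();im=cv2.imread("pics/w7.png");c,V=view("wrist",s);Rt=rot(s["tcp_rot"])
hull=np.array([(-39,-22),(-30,-25),(-16,-27),(26,-27),(36,-17),(40,-11),(-18,21),(-24,17),(-36,2),(-43,-9)])+[17,3]
for z in(-.003,-.013):
    print(proj(c,V,s["tool_pos"]+(np.c_[hull/1000,np.full(10,z)])@Rt.T).round().astype(int).tolist())
h=cv2.cvtColor(im,cv2.COLOR_BGR2HSV)
m=cv2.inRange(h,(8,40,40),(28,200,255));k,l,st,ce=cv2.connectedComponentsWithStats(m)
for i in range(1,k):
    if st[i,4]>800: print(st[i],ce[i].round())
i=max((i for i in range(1,k) if abs(ce[i][0]-320)<70 and 180<ce[i][1]<420),key=lambda i:st[i,4])
for row in range(st[i,1],st[i,1]+st[i,3],10):
    xs=np.nonzero(l[row]==i)[0];print(row,xs.min(),xs.max(),end="; ")
E
```

```text
[[276, 365], [268, 347], [262, 317], [257, 216], [283, 190], [299, 179], [380, 321], [370, 334], [333, 359], [307, 373]]
[[274, 380], [265, 361], [258, 330], [252, 224], [280, 195], [298, 183], [384, 334], [373, 348], [334, 374], [306, 388]]
[    0     0   640   474 98993] [303. 120.]
[  248   171   133   210 18377] [307. 284.]
171 285 287; 181 274 297; 191 265 307; 201 260 313; 211 251 320; 221 252 330; 231 250 337; 241 250 348; 251 248 357; 261 248 363; 271 251 364; 281 253 369; 291 255 372; 301 256 376; 311 255 380; 321 252 380; 331 259 378; 341 266 366; 351 271 358; 361 274 339; 371 279 326;
```

The sherd sits in the grip about as predicted, with its tip 142 mm from the drum's axis, inside the 144 mm opening. I'll lower it along the drum's axis.

Request:
move_arm --pt "0 0 0.08 0 0 0 0.3" --pt "0 0 0.16 0 0 0 0.3" --pt "0 0 0.22 0 0 0 0.3" --pt "0 0 0.27 0 0 0 0.3" --pt "0 0 0.31 0 0 0 0.3"

```text
t: 16.12
tool_pos: [0.5467, 0.2184, 0.122]
tcp_rot: [0.157, 0.374, 0.895, 0.183]
wrist_force: [0.5, 0.7, -0.3]
finger_gap: 0.0466
finger_force: 41.5
```

```bash
python3 - <<'E'
from h import *
p=np.load("drum.npy");s=sense();print(s["t"],s["finger_gap"],s["finger_force"],s["q"].round(2),s["wrist_force"])
P,Q=pose_drum(p,.081,np.pi-1.257,.006,-1.257+np.pi);print(shift(s,P,Q).round(3))
E
```

```text
16.125 0.04664357978352974 41.45821056095883 [ 0.22  0.49  2.07  0.84  0.16 -1.36] [ 0.51922907  0.68710319 -0.33323843]
[ 0.005 -0.003  0.175 -0.001  0.001 -0.002]
```

Request:
move_arm --pt "0 0 0.05 0 0 0 0.3" --pt "0 0 0.09 0 0 0 0.3" --pt "0 0 0.12 0 0 0 0.3" --pt "0 0 0.14 0 0 0 0.3" --pt "0 0 0.155 0 0 0 0.3"

```text
t: 16.75
tool_pos: [0.5598, 0.225, 0.0952]
tcp_rot: [0.158, 0.374, 0.895, 0.184]
wrist_force: [-13.3, -7.7, 25.0]
finger_gap: 0.0468
finger_force: 53.7
```

```bash
python3 - <<'E'
from h import *
p=np.load("drum.npy");s=sense();print(s["t"],s["finger_gap"],s["finger_force"],s["q"].round(2),rot(s["tcp_rot"]).T@s["wrist_force"])
P,Q=pose_drum(p,.081,np.pi-1.257,.006,-1.257+np.pi);print(shift(s,P,Q).round(3))
E
```

```text
16.75 0.046824727225936176 53.697368016291875 [ 0.22  0.55  2.06  1.11  0.13 -1.63] [ -0.30989152  -1.9285521  -29.29739825]
[ 0.006 -0.005  0.022 -0.     0.001 -0.002]
```

Contact with the floor is axial only, about 29 N. I'll ease off a little, open slightly and withdraw along the axis.

Request:
move_arm --pt "0 0 -0.015 0 0 0 0.3" --pt "0 0 -0.02 0 0 0 0.5" --pt "0 0 -0.02 0 0 0 0.62" --pt "0 0 -0.02 0 0 0 0.62" --pt "0 0 -0.02 0 0 0 0.62"

```text
t: 17.38
tool_pos: [0.5578, 0.2243, 0.0973]
tcp_rot: [0.157, 0.374, 0.895, 0.183]
wrist_force: [-0.5, 0.9, -0.2]
finger_gap: 0.0527
finger_force: 0.0
```

Request:
move_arm --pt "0 0 -0.02 0 0 0 0.62" --pt "0 0 -0.06 0 0 0 0.62" --pt "0 0 -0.15 0 0 0 0.62" --pt "0 0 -0.3 0 0 0 0.62" --pt "0 0 -0.5 0 0 0 0.62"

```text
t: 18.0
tool_pos: [0.5154, 0.2029, 0.1858]
tcp_rot: [0.156, 0.374, 0.896, 0.182]
wrist_force: [0.3, 0.2, 0.1]
finger_gap: 0.0527
finger_force: 0.0
```

Request:
move_arm --pt "0 0 -0.2 0 0 0 1" --pt "0 0 -0.45 0 0 0 1" --pt "-0.15 0 -0.6 0 0 0 1" --pt "-0.3 0 -0.6 0 0 0 1" --pt "-0.3 0 -0.6 0 0 0 1"

```text
t: 18.62
tool_pos: [0.5069, 0.1333, 0.3009]
tcp_rot: [0.158, 0.375, 0.895, 0.183]
wrist_force: [0.1, 0.1, 0.1]
finger_gap: 0.0854
finger_force: 0.0
```

```bash
python3 cov.py -1.257 w8.png; python3 - <<'E'
from h import *
import cv2
p=np.load("drum.npy");s=sense();im=cv2.imread("pics/w8.png");c,V=view("wrist",s);D=drumR(p[3])
h=cv2.cvtColor(im,cv2.COLOR_BGR2HSV);m=cv2.inRange(h,(8,40,40),(28,200,255))
# rectify bay floor +12mm in drum coords: x'=radial, y'=tangential
a=np.pi-1.257;er=np.array([np.cos(a),np.sin(a),0]);et=np.array([-np.sin(a),np.cos(a),0])
g=np.arange(20,160,4)/1000;t=np.arange(-60,61,4)/1000
for r in g:
    q=proj(c,V,p[:3]+(er*r+et*t[:,None]+[0,0,.019])@D.T).round().astype(int)
    print(int(r*1000),"".join(("#" if m[y,x] else ".") if 0<=x<640 and 0<=y<480 else " " for x,y in q))
E
```

```text
18.625 [ 0.035  0.128  1.995  0.353  0.598 -0.993] [0.50694224 0.13325969 0.30094617]
[321, 287] [320, 202] [319, 24] [224, 362] [346, 192] [294, 192] [224, 82] [415, 80] 20 ...............................
24 ...............................
28 ...............................
32 ...............................
36 ...............................
40 ...............................
44 ...............................
48 ...............................
52 ...............................
56 ...............................
60 ................##.............
64 ...............#####...........
68 ..............#######..........
72 ............#########..........
76 ............##########.........
80 ...........###########.........
84 ..........############.........
88 ..........############.........
92 ...........###########.........
96 ...........###########.........
100 ...........############........
104 ............###########........
108 .............##########........
112 .............##########........
116 .............##########........
120 ...............########........
124 ................#######........
128 .................######........
132 ..................####.........
136 ..................####.........
140 ....................#..........
144 ...............................
148 ...............................
152 ...............................
156 ...............................
```

The sherd lies flat in the bay: the rectified outline runs from 60 to 140 mm radius and is about 46 mm wide. Now back to the knob.

```bash
python3 - <<'E'
from h import *
p=np.load("drum.npy");s=sense()
P,Q=pose_drum(p,0,0,.15,-1.257+np.pi);print(shift(s,P,Q).round(3))
P,Q=pose_drum(p,0,0,.066,-1.257+np.pi);print(shift(s,P,Q).round(3))
E
```

```text
[-0.101  0.001  0.417 -0.001  0.001 -0.002]
[-0.1    0.003  0.837 -0.001  0.001 -0.002]
```

Request:
move_arm --pt "-0.1 0 0.15 0 0 -0.002 1" --pt "-0.1 0 0.4 0 0 -0.002 1" --pt "-0.1 0 0.6 0 0 -0.002 1" --pt "-0.1 0 0.75 0 0 -0.002 1" --pt "-0.1 0 0.837 0 0 -0.002 0.8" --squeeze 30

```text
t: 19.3
tool_pos: [0.5886, 0.1561, 0.153]
tcp_rot: [0.156, 0.371, 0.897, 0.182]
wrist_force: [0.7, -0.5, -0.5]
finger_gap: 0.0697
finger_force: 0.0
```

Request:
move_arm --pt "0 0 0 0 0 0 0.5" --pt "0 0 0 0 0 0 0" --pt "0 0 0 0 0 0 0" --pt "0 0 0 0 0 0 0" --pt "0 0 0 0 0 0 0"

```text
t: 19.92
tool_pos: [0.5888, 0.1547, 0.156]
tcp_rot: [0.158, 0.371, 0.897, 0.182]
wrist_force: [-3.4, -4.5, 1.9]
finger_gap: 0.0155
finger_force: 31.1
```

```bash
cat > st.py <<'E'
from h import *
import sys
p=np.load("drum.npy");s=sense();R0=rot(s["tcp_rot"]);print(s["t"],s["q"].round(3),s["finger_gap"],s["finger_force"]);print((R0.T@s["wrist_force"]).round(1),(R0.T@s["moment"]).round(2))
P,Q=pose_drum(p,0,0,.066,float(sys.argv[1])+np.pi);print(shift(s,P,Q).round(3))
E
python3 st.py 0
```

```text
19.925 [ 0.072  0.453  1.99   0.648  0.302 -1.297] 0.015454616432888936 31.111272275447845
[-1.3 -4.2 -4. ] [ 0.84  0.11 -0.08]
[-0.003  0.002  0.005 -0.001  0.    -0.4  ]
```

Request:
move_arm --pt "0 -0.003 0 0 0 -0.04 0" --pt "0 -0.003 0 0 0 -0.08 0" --pt "0 -0.003 0 0 0 -0.12 0" --pt "0 -0.003 0 0 0 -0.16 0" --pt "0 -0.003 0 0 0 -0.2 0"

```text
t: 20.55
tool_pos: [0.5891, 0.1554, 0.1564]
tcp_rot: [0.207, 0.074, 0.967, 0.125]
wrist_force: [1.0, 9.1, 1.7]
finger_gap: 0.0157
finger_force: 30.6
```

```bash
python3 st.py 0
```

```text
20.55 [ 0.073  0.453  1.99   0.652  0.302 -1.933] 0.01570336815687489 30.572333335876465
[0.2 9.3 0.8] [-1.53  0.12  0.17]
[-0.002 -0.004  0.006 -0.001  0.    -0.199]
```

Request:
move_arm --pt "0 0.005 0 0 0 -0.04 0" --pt "0 0.005 0 0 0 -0.08 0" --pt "0 0.005 0 0 0 -0.12 0" --pt "0 0.005 0 0 0 -0.16 0" --pt "0 0.005 0 0 0 -0.199 0"

```text
t: 21.18
tool_pos: [0.5889, 0.1564, 0.1566]
tcp_rot: [0.235, -0.227, 0.943, 0.056]
wrist_force: [-1.1, 9.3, 2.6]
finger_gap: 0.0155
finger_force: 30.7
```

Request:
move_arm --pt "0 0 0 0 0 0 0" --pt "0 0 0 0 0 0 0" --pt "0 0 0 0 0 0 0" --pt "0 0 0 0 0 0 0" --pt "0 0 0 0 0 0 0"

```text
t: 21.8
tool_pos: [0.5889, 0.1564, 0.1565]
tcp_rot: [0.235, -0.226, 0.944, 0.056]
wrist_force: [-0.4, 7.9, 2.8]
finger_gap: 0.0156
finger_force: 30.7
```

```bash
python3 st.py 0
```

```text
21.8 [ 0.075  0.453  1.989  0.648  0.302 -2.549] 0.01559782641633037 30.67979872226715
[-4.1  7.3 -0.9] [-1.27 -0.49 -0.1 ]
[ 0.002 -0.009  0.006 -0.001 -0.    -0.001]
```

The cover is at 0. I'll release and withdraw, then check the opening numerically.

Request:
move_arm --pt "0 0 0 0 0 0 1" --pt "0 0 0 0 0 0 1" --pt "0 0 0 0 0 0 1" --pt "0 0 0 0 0 0 1" --pt "0 0 -0.25 0 0 0 1"

```text
t: 22.42
tool_pos: [0.5678, 0.145, 0.1972]
tcp_rot: [0.232, -0.225, 0.945, 0.056]
wrist_force: [-0.2, 0.2, 0.7]
finger_gap: 0.0854
finger_force: 0.0
```

Request:
move_arm --pt "0 0 -0.2 0 0 0 1" --pt "0 0 -0.4 0 0 0 1" --pt "0 0 -0.6 0 0 0 1" --pt "0 0 -0.6 0 0 0 1" --pt "0 0 -0.6 0 0 0 1"

```text
t: 23.05
tool_pos: [0.5181, 0.1198, 0.3052]
tcp_rot: [0.234, -0.225, 0.944, 0.055]
wrist_force: [0.3, 0.1, 0.1]
finger_gap: 0.0856
finger_force: 0.0
```

```bash
python3 - <<'E'
from h import *
import cv2
p=np.load("drum.npy");s=sense();im=camera("wrist");c,V=view("wrist",s);D=drumR(p[3])
h=cv2.cvtColor(im,cv2.COLOR_BGR2HSV);red=cv2.inRange(h,(0,150,80),(8,255,255))|cv2.inRange(h,(170,150,80),(180,255,255));br=cv2.inRange(h,(8,25,40),(28,200,255))
print(s["t"],s["wrist_force"],s["finger_gap"])
A=np.radians(np.arange(-180,180,.25))
for r in(.06,.08,.1,.12):   # angle of red along circles, relative to -x
    q=proj(c,V,p[:3]+np.c_[r*np.cos(np.pi+A),r*np.sin(np.pi+A),np.full(len(A),.055)]@D.T).round().astype(int)
    hit=[a for a,(x,y) in zip(A,q) if 0<=x<640 and 0<=y<480 and red[y,x] and abs(a)<1]
    n=[a for a in hit if a<0];m=[a for a in hit if a>0];print(r,np.mean(n),np.mean(m),"cover",(np.mean(n)+np.mean(m))/2)
a=np.pi-1.257;er=np.array([np.cos(a),np.sin(a),0]);et=np.array([-np.sin(a),np.cos(a),0]);t=np.arange(-60,61,4)/1000
for r in np.arange(30,155,8)/1000:
    q=proj(c,V,p[:3]+(er*r+et*t[:,None]+[0,0,.019])@D.T).round().astype(int)
    print(int(r*1000),"".join(("#" if br[y,x] else ".") if 0<=x<640 and 0<=y<480 else " " for x,y in q))
E
```

```text
23.05 [0.34610482 0.11577879 0.12089851] 0.08557744782528796
0.06 -0.5715953300281429 0.519235452468313 cover -0.026179938779914924
0.08 -0.5672320068981571 0.5323254218582705 cover -0.01745329251994332
0.1 -0.571595330028143 0.5366887449882564 cover -0.01745329251994332
0.12 -0.5672320068981571 0.5366887449882562 cover -0.015271630954950433
30 #..............................
38 ...............................
46 ...............................
54 ...............................
62 ...............###..#..........
70 .............####.#............
78 ...........#####.##..#.........
86 ...........#####...#.#.........
94 ...........#######.###.........
102 ............#####...###........
110 .............##.#.#.###........
118 ...............#..#.###........
126 ...................####........
134 ....................##.........
142 ...............................
150 ...............................
```

The cover reads -0.02 rad, well inside ±0.1. The sherd is unmoved under the closed cover and the arm is clear, so I'm handing in.

```bash
python3 -c "
from cell import *
print(hand_in())"
```

```text
the job is handed in; nothing more can be done
None
```

The sherd was set down flat in the green-magnet (left) bay, the cover is back over the cassette at about -0.02 rad, and I handed the job in at about 23 s; hand-in returned no verdict, the first pinch slipped so the sherd shifted about 12 mm on the bench, and I didn't re-measure the bottle or the blower.

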